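# Push the hall sideboard's tray and plant into their row

### The arm

A 6-joint arm with a two-finger parallel gripper is mounted at the origin on the work surface. World frame = base frame: x ahead of the robot, y to its left, z up, the work surface at z = 0. Lengths are in m, angles in rad, forces in N, time in s.
With the tool pointing down it reaches from about 0.25 to 0.775 m from the base axis. Payload 4 kg.
Tool frame: the origin (TCP) lies at the very end of the fingers, on their centre line; the grasp point (between the pads) lies 19 mm behind it (manip.grip_point_offset is the distance from the TCP to the grasp point, in m); z points along the fingers, y is the direction in which the jaws open and shut (so a half turn about z gives the same grasp; the last joint's range is limited). The gripper opens to 85 mm and grips with 20 to 120 N. Pads are 22 mm wide; open, the fingers measure 114 mm over their backs; the gripper's body (76 mm by 85 mm) begins 54 mm behind the grasp point. The pads swing forward as they close: fully open they stand 13 mm farther back than shut.
Start: joints at [-1.415, 0.087, 1.371, -0, 1.684, -0.103], TCP at [0.141, -0.532, 0.231] pointing down, gripper open.
Joint ranges: [-3.1, 3.1], [-0.76, 2.03], [0.27, 2.55], [-1.08, 4.22], [0.17, 2.65], [-2.57, 2.57]. Speed limits (rad/s): [2.79, 2.79, 3.14, 3.14, 3.14, 3.14].

### API

Orientations are given as a unit quaternion [w, x, y, z].
In Python, from workcell import manip gives the robot as it stands.
- The arm moves only by the shell command python3 -m handwheel 'ROWS' [FORCE]. ROWS is JSON, a list of rows, each an object with "rot": the turn, a rotation vector about the tool's x, y, z in rad, a list of three; "slide": the shift along the tool's x, y, z in cm, a list of three; "jaw": the opening, from 0 (shut) to 1 (fully open). A call has exactly 10 rows; each row is the pose to reach, as a shift and turn from the pose commanded when the call began, along the tool's axes at that moment; what a row does not reach only later rows make up. A row lasts 1/10 s, in which the tool goes at most 50 mm and 8.59 degrees, less where a joint would pass 70% of its speed; a pose out of reach is approached as far as the arm can. A call with a gripper value outside its range is refused whole. The fingers move at their own pace and stop on an object; FORCE is the grip in N (left out, the last holds). Time passes only in rows, so rows that repeat a pose let the fingers close, or fill a call up. It gives the time, the measured TCP pose, the force and the opening at its end, in the units of the state.
- manip.observe(): the state, without advancing time (a new reading comes with each control period).
- manip.read_camera(name): name is "scene" or "side" or "wrist"; returns a dict with "color" (384x512x3 uint8, red, green, blue), "camera_matrix" (3x3 intrinsics, pixels), "dist_coeffs" ([k1, k2, p1, p2, k3] as OpenCV has them; the pictures are not rectified), "position" and "orientation" of the camera in the world. Camera axes: x right, y up, looking along -z (the intrinsics and any distortion apply to the point x, -y, -z); pixel columns grow to the right and rows downward; lengths in m; the calibration is good to about 2 mm. A picture is of the moment at which its call begins. There is no depth.
- manip.close_job(): hands the job in, once; it reports no verdict.
The state is a dict: "time_s": time; "joint_pos": joint angles; "qvel": joint speeds; "tau": joint torques, N m; "tool_pos": TCP position; "eef_rot": TCP orientation; "wrist_force": force on the tool from outside, world axes, zero at the start; "wrist_torque": the same for the moment, N m; "gripper_width": finger opening in m.
Only numpy, scipy, OpenCV 4.12 (cv2) and the standard library are available. Lean on these libraries where they do the work, as an engineer would, in place of code of your own. Each camera call takes 0.05 s, during which the arm holds its last target. There are 200 camera calls.

### The job

Straighten up the sideboard by pushing only, without lifting anything: first push the key tray snugly into the corner of the low wooden rail, its long side flat against the long arm and its end against the short arm, leaving the key fob in it. Then slide the small potted plant, upright, along the top until it stands against the long arm of the rail and close up against the free end of the tray. Leave the candle and scent bottle where they are, and move clear at the end.

Things in the scene. Friction and masses are not known exactly. Their poses are not given: they have to be found in the camera images.
- rail: L-shaped raised lip of dark wood, fixed to the top, arms 18 mm thick, 30 mm high. Origin: the inside corner of the L, at the surface. The long arm's inner face is the plane x = 0, running 360 mm from the corner along -y; the short arm's is the plane y = 0, running 120 mm along -x (towards the robot). Yaw within 10 degrees. A low bowl of balls stands behind it, out of the way
- tray: loose rectangular open wooden key tray, pale, 100 mm (its x) by 140 mm (its y), 30 mm high, walls 7 mm, floor 7 mm, 0.25 to 0.5 kg. Origin: centre of its underside. It starts on the robot's side of the long arm, off the rail and turned by up to 18 degrees from it. Seated in the corner its centre is at x = -50, y = -70 mm in the rail's frame, axes parallel to the rail's
- pot: loose round straight-sided white ceramic pot, 72 mm in diameter, 55 mm high, with a low green succulent reaching 83 mm, 0.28 to 0.56 kg; friction with the top about 0.45 to 0.75. Origin: centre of its underside. It starts further along -y of the rail than the tray, off the rail. Its yaw does not matter. In place, touching rail and tray, its centre is at x = -36, y = -176 mm in the rail's frame
- fob: loose black car-key fob 34 x 58 x 13 mm, 45 g, lying in the tray and free to slide in it. Origin: centre of its underside. Stays in the tray
- candle: loose candle in an amber glass, 60 mm in diameter, 80 mm high, standing outside the L (either beyond the short arm or behind the long arm). Origin: centre of its underside. Leave alone
- scent_bottle: loose square glass scent bottle with a brass cap, 45 x 45 mm, 85 mm high, standing outside the L at the other of those two places. Origin: centre of its underside. Leave alone
There are look-alikes about, which are no part of the job. There is more than one size of the tray; the job needs the largest.

How it is judged:
By the outcome, as a careful person would: the job done as asked, in the order asked, and still so for the second after the job is handed in, with the robot touching nothing.
It also fails if it takes over 72 s, if anything falls off the work surface, if the arm or the gripper's body presses on something with over 40 N, if the wrist force passes 120 N, or if a joint passes its speed limit or range.

## Working session

There is one attempt and no reset: what is moved stays moved. The work goes in short steps, Python scripts to look and compute and a shell command to move; the robot and the scene stay as the last step left them, time stands still between calls to the robot, and variables do not carry over. Pictures are saved under pics/ and viewed, about 8 in all and at most 12, crops included, and the job is handed in when it is done.

```bash
mkdir -p pics; ls
cat > h.py <<'E'
import numpy as np, cv2
from workcell import manip
from scipy.spatial.transform import Rotation as R
def cam(n):
    c=manip.read_camera(n); q=c['orientation']
    c['R']=R.from_quat([q[1],q[2],q[3],q[0]]).as_matrix(); return c
def save(c,f,box=None,s=1):
    im=c['color'][:,:,::-1]
    if box: x0,y0,x1,y1=box; im=im[y0:y1,x0:x1]
    cv2.imwrite('pics/'+f,cv2.resize(im,None,fx=s,fy=s,interpolation=cv2.INTER_CUBIC))
def ray(c,px,z):
    p=cv2.undistortPoints(np.array(px,float).reshape(-1,1,2),np.array(c['camera_matrix']),np.array(c['dist_coeffs'])).reshape(-1,2)
    d=np.c_[p[:,0],-p[:,1],-np.ones(len(p))]@c['R'].T
    o=np.array(c['position']); t=(z-o[2])/d[:,2]
    return o+t[:,None]*d
def proj(c,P):
    q=(np.array(P,float).reshape(-1,3)-c['position'])@c['R']
    q=q*[1,-1,-1]
    return cv2.projectPoints(q,np.zeros(3),np.zeros(3),np.array(c['camera_matrix']),np.array(c['dist_coeffs']))[0].reshape(-1,2)
E
python3 - <<'E'
from h import *
o=manip.observe(); print(o)
a=cam('scene');b=cam('side')
np.save('a.npy',a,allow_pickle=True);np.save('b.npy',b,allow_pickle=True)
save(a,'scene1.png',s=1.5);save(b,'side1.png',s=1.5)
for c in(a,b):print(c['position'],c['R'][:,2],c['camera_matrix'],c['dist_coeffs'])
E
```

```text
pics
{'time_s': 0.0, 'joint_pos': array([-1.41513235e+00,  8.79683668e-02,  1.37224943e+00,  1.83333859e-05,
        1.68363241e+00, -1.03060764e-01]), 'qvel': array([ 2.04850390e-06, -4.99676435e-04, -9.58140403e-04, -1.43228301e-03,
        4.80544138e-05,  9.86969057e-04]), 'tau': array([-1.26311003e-03, -3.51871419e+01, -3.13269496e+01, -1.55416978e-04,
        1.08044670e-02, -1.98964845e-07]), 'tool_pos': array([ 0.14066012, -0.53118895,  0.23013429]), 'eef_rot': array([-1.12862632e-03,  9.91643587e-01,  1.29002799e-01, -2.05788230e-05]), 'wrist_force': array([-0.52365424,  0.65622876, -0.22844566]), 'wrist_torque': array([ 0.01095058,  0.00019567, -0.02387697]), 'gripper_width': 0.08549062505583402}
[1.04329511 0.09711472 0.58201632] [0.66106143 0.02165027 0.75001937] [[379.27175515   0.         257.26358079]
 [  0.         379.27175515 190.83696795]
 [  0.           0.           1.        ]] [-0.05060513  0.          0.          0.          0.        ]
[ 0.33371393 -0.40723602  0.69647531] [-0.27920105 -0.54727576  0.78900951] [[414.42749755   0.         255.57352324]
 [  0.         414.42749755 194.73448803]
 [  0.           0.           1.        ]] [-0.11354668  0.          0.          0.          0.        ]
```

View pics/scene1.png

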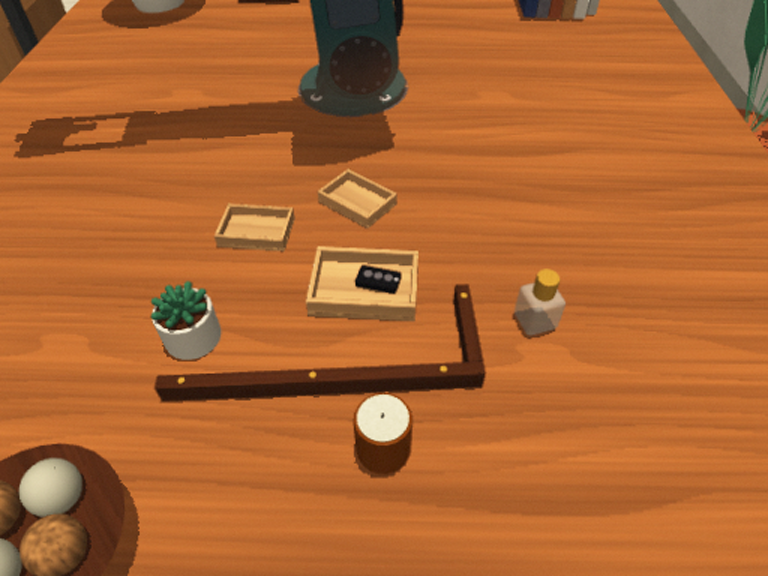

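View pics/side1.png

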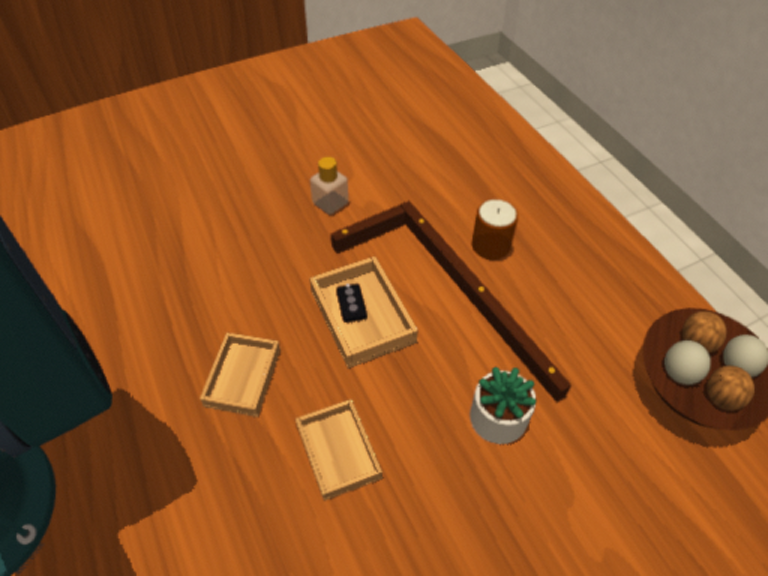

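The largest tray, holding the fob, is at scene (362,283) and side (363,310) in the 1.5x pictures. The look-alikes are two smaller empty trays at scene (255,227) and (357,197). The pot is at scene (187,318), the rail corner is near scene (470,370), the candle is behind the long arm, and the bottle is beyond the short arm. Next I'll measure, with one close crop to check the choice.

```bash
cat > meas.py <<'E'
from h import *
def brass(c):
    hsv=cv2.cvtColor(c['color'],cv2.COLOR_RGB2HSV)
    h,s,v=cv2.split(hsv)
    return ((h>17)&(h<32)&(s>150)&(v>120)).astype(np.uint8), ((h>10)&(h<28)&(s>60)&(s<160)&(v>130)).astype(np.uint8), ((v<75)).astype(np.uint8)
def comps(m,amin):
    n,l,st,ce=cv2.connectedComponentsWithStats(m)
    return [(st[i,4],ce[i],(l==i).astype(np.uint8)) for i in range(1,n) if st[i,4]>=amin]
E
python3 - <<'E'
from meas import *
for f in 'ab':
    c=np.load(f+'.npy',allow_pickle=True).item()
    br,tr,dk=brass(c)
    print(f,'brass')
    for a,ce,_ in comps(br,2):
        if a<40: print(a,ce.round(1),ray(c,[ce],.03)[0].round(4))
    print('tray')
    for a,ce,m in comps(cv2.morphologyEx(tr,cv2.MORPH_CLOSE,np.ones((3,3))),250):
        k=max(cv2.findContours(m,0,2)[0],key=cv2.contourArea); h=cv2.convexHull(k)
        p=cv2.approxPolyDP(h,2.5,True).reshape(-1,2)
        print(a,ce.round(1));print(np.c_[p,ray(c,p,.03)[:,:2].round(4),ray(c,p,0)[:,:2].round(4)])
    print('dark')
    for a,ce,m in comps(dk,600):
        k=max(cv2.findContours(m,0,2)[0],key=cv2.contourArea)
        p=cv2.approxPolyDP(k,2.5,True).reshape(-1,2)
        print(a,ce.round(1)); 
        if len(p)<16: print(np.c_[p,ray(c,p,.03)[:,:2].round(4),ray(c,p,0)[:,:2].round(4)])
b=np.load('b.npy',allow_pickle=True).item()
save(b,'crop1.png',(190,120,390,310),4)
E
```

```text
a brass
9 [308.9 196.3] [0.5686 0.1804 0.03  ]
2 [358.5 198.5] [0.572 0.275 0.03 ]
4 [362.  199.5] [0.5744 0.2813 0.03  ]
13 [295.4 245.4] [0.6806 0.1502 0.03  ]
14 [208.1 249.4] [6.922e-01 5.000e-04 3.000e-02]
13 [120.2 253.2] [ 0.7041 -0.1494  0.03  ]
tray
1021 [237.1 130.6]
[[ 2.120e+02  1.270e+02  3.644e-01 -2.750e-02  3.275e-01 -3.430e-02]
 [ 2.330e+02  1.130e+02  3.114e-01  1.690e-02  2.716e-01  1.260e-02]
 [ 2.630e+02  1.300e+02  3.729e-01  8.930e-02  3.365e-01  8.890e-02]
 [ 2.440e+02  1.510e+02  4.437e-01  4.980e-02  4.111e-01  4.720e-02]
 [ 2.130e+02  1.340e+02  3.890e-01 -2.260e-02  3.535e-01 -2.910e-02]]
1007 [169.1 148.6]
[[ 1.430e+02  1.560e+02  4.632e-01 -1.646e-01  4.317e-01 -1.788e-01]
 [ 1.520e+02  1.360e+02  3.980e-01 -1.591e-01  3.630e-01 -1.731e-01]
 [ 1.940e+02  1.380e+02  4.034e-01 -6.350e-02  3.686e-01 -7.220e-02]
 [ 1.910e+02  1.590e+02  4.706e-01 -6.050e-02  4.394e-01 -6.910e-02]]
2039 [239.5 186.2]
[[ 2.110e+02  1.650e+02  4.876e-01 -1.640e-02  4.574e-01 -2.260e-02]
 [ 2.780e+02  1.670e+02  4.906e-01  1.220e-01  4.605e-01  1.234e-01]
 [ 2.760e+02  2.070e+02
[... 7679 characters left out ...]
.709e-01]
 [ 5.030e+02  2.650e+02  9.155e-01 -3.011e-01  9.417e-01 -2.964e-01]
 [ 4.900e+02  2.730e+02  8.793e-01 -3.011e-01  9.038e-01 -2.963e-01]
 [ 4.730e+02  2.620e+02  8.659e-01 -2.679e-01  8.899e-01 -2.616e-01]
 [ 4.730e+02  2.510e+02  8.832e-01 -2.499e-01  9.080e-01 -2.428e-01]
 [ 4.690e+02  2.550e+02  8.696e-01 -2.527e-01  8.937e-01 -2.458e-01]
 [ 4.680e+02  2.620e+02  8.570e-01 -2.632e-01  8.805e-01 -2.567e-01]
 [ 4.760e+02  2.720e+02  8.560e-01 -2.865e-01  8.795e-01 -2.810e-01]
 [ 4.950e+02  2.740e+02  8.867e-01 -3.074e-01  9.116e-01 -3.029e-01]
 [ 4.880e+02  2.850e+02  8.577e-01 -3.174e-01  8.813e-01 -3.134e-01]
 [ 5.020e+02  2.830e+02  8.853e-01 -3.276e-01  9.101e-01 -3.241e-01]]
```

View pics/crop1.png

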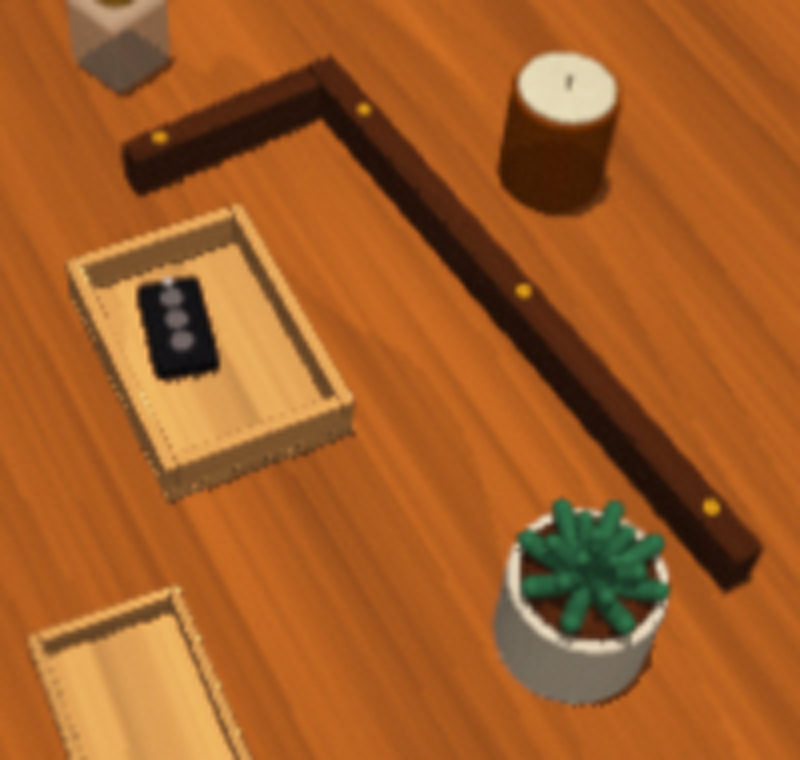

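The crop confirms the choice: it is the only tray with the fob and it is larger than the look-alikes. Its corners are at crop (68,262), (237,208), (352,403) and (170,470). The brass dots sit at 30, 180 and 330 mm along the arm, so the rail fit agrees. Next I locate the pot and work out the first move.

```bash
cat >> h.py <<'E'
O=np.array([.6692,.1807]); PSI=.0775
Rr=np.array([[np.cos(PSI),-np.sin(PSI)],[np.sin(PSI),np.cos(PSI)]])
def w2r(p): return (np.array(p)[...,:2]-O)@Rr
def r2w(p): return O+Rr@np.array(p)
def go(xr,yr,z,yaw):   # rail-frame target, tool-x yaw in rail frame
    o=manip.observe(); q=o['eef_rot']; M=R.from_quat([q[1],q[2],q[3],q[0]]).as_matrix()
    t=np.r_[r2w([xr,yr]),z]; psi=PSI+yaw
    T=np.array([[np.cos(psi),np.sin(psi),0],[np.sin(psi),-np.cos(psi),0],[0,0,-1]])
    print('t',o['time_s'].__round__(2),'rail xy',w2r(o['tool_pos']).round(4),'z',o['tool_pos'][2].round(4),'slide cm',(100*M.T@(t-o['tool_pos'])).round(2),'rot',R.from_matrix(M.T@T).as_rotvec().round(3),'F',np.round(o['wrist_force'],1))
E
cat > pot.py <<'E'
from meas import *
def pot(c):
    h,s,v=cv2.split(cv2.cvtColor(c['color'],cv2.COLOR_RGB2HSV))
    g=((h>60)&(h<95)&(s>90)&(v>40)).astype(np.uint8)
    w=((s<60)&(v>90)).astype(np.uint8)
    gs=[k for k in comps(g,150)]
    return g,w,gs
E
python3 - <<'E'
from pot import *
for f in 'ab':
    c=np.load(f+'.npy',allow_pickle=True).item()
    g,w,gs=pot(c)
    for a,ce,m in gs: print(f,'green',a,ce.round(1),w2r(ray(c,[ce],.068))[0].round(4))
    for a,ce,m in comps(w,150):
        ys,xs=np.where(m); print(f,'white',a,ce.round(1),xs.min(),xs.max(),ys.min(),ys.max(), w2r(ray(c,[[xs.mean(),ys.max()]],0))[0].round(4), w2r(ray(c,[[xs.min(),ce[1]],[xs.max(),ce[1]]],.035)).round(4).tolist())
    print('corner px',proj(c,[[*O,.03],[*r2w([0,-.36]),.03],[*r2w([-.12,0]),.03]]).round(1).tolist())
    print(proj(c,[[*r2w([-.036,-.176]),0]]))
go(-.225,-.120,.13,0)
E
```

```text
a green 432 [232.8  12.3] [-0.8408 -0.1307]
a green 524 [504.3  21.6] [-0.7483  0.7156]
a green 604 [118.9 202.7] [-0.072  -0.3386]
a white 203 [103.9   2.9] 88 121 0 7 [-1.091  -0.6137] [[-1.0469, -0.6512], [-1.0326, -0.5293]]
a white 1863 [481.7  24.5] 447 502 0 71 [-0.5751  0.5877] [[-0.7988, 0.5597], [-0.7985, 0.7496]]
a white 315 [506.7  56.5] 500 511 33 75 [-0.5523  0.6539] [[-0.5948, 0.6381], [-0.5944, 0.6722]]
a white 814 [127.8 224.1] 102 146 196 238 [-0.0429 -0.3356] [[-0.051, -0.3746], [-0.0469, -0.2943]]
a white 813 [254.9 278.3] 239 271 263 293 [ 0.0791 -0.1047] [[0.0695, -0.1294], [0.0723, -0.0782]]
a white 677 [ 28.5 322.1] 13 47 306 340 [ 0.1431 -0.4605] [[0.1283, -0.4729], [0.1299, -0.4198]]
corner px [[312.6, 240.2], [105.0, 249.3], [303.6, 188.8]]
[[213.5054436  237.42208452]]
b green 650 [337.8 261. ] [-0.0765 -0.339 ]
b white 20337 [423.1  53.2] 204 511 0 178 [ 0.2533 -0.2479] [[0.0222, 0.3852], [0.8414, -0.0458]]
b white 4243 [417.4 129.4] 318 511 42 215 [ 0.1681 -0.3158] [[0.1128, -0.029], [0.5375, -0.2647]]
b white 271 [331.3 141.5] 320 342 134 149 [ 0.1263 -0.0709] [[0.093, -0.0635], [0.1367, -0.0886]]
b white 560 [330.8 281.9] 315 355 257 294 [-0.0961 -0.3628] [[-0.1205, -0.3398], [-0.0598, -0.3765]]
corner px [[270.3, 140.4], [374.1, 260.7], [223.7, 160.1]]
[[299.99054223 208.65891918]]
t 0.1 rail xy [-0.5821 -0.6689] z 0.2302 slide cm [ 45.01 -47.54  10.13] rot [-0.002 -0.     0.181] F [ 0.7  0.1 -0.5]
```

```bash
python3 -m handwheel '[{"rot":[0,0,0.18],"slide":[22,-23,5],"jaw":1},{"rot":[0,0,0.18],"slide":[22,-23,5],"jaw":1},{"rot":[0,0,0.18],"slide":[22,-23,5],"jaw":1},{"rot":[0,0,0.18],"slide":[22,-23,5],"jaw":1},{"rot":[0,0,0.18],"slide":[45,-47.5,10],"jaw":1},{"rot":[0,0,0.18],"slide":[45,-47.5,10],"jaw":1},{"rot":[0,0,0.18],"slide":[45,-47.5,10],"jaw":1},{"rot":[0,0,0.18],"slide":[45,-47.5,10],"jaw":1},{"rot":[0,0,0.18],"slide":[45,-47.5,10],"jaw":1},{"rot":[0,0,0.18],"slide":[45,-47.5,10],"jaw":1}]'; python3 -c "
from h import *
go(-.225,-.120,.13,0)"
```

```text
time_s: 1.1
tool_pos: [0.3781, -0.0961, 0.155]
eef_rot: [0.0, 0.999, 0.039, 0.0]
wrist_force: [0.5, 0.3, -0.1]
gripper_width: 0.0854
t 1.1 rail xy [-0.3117 -0.2534] z 0.155 slide cm [  8.68 -13.33   2.5 ] rot [ 0.    -0.     0.001] F [ 0.5  0.3 -0.1]
```

```bash
python3 -m handwheel '[{"rot":[0,0,0],"slide":[8.7,-13.3,2.5],"jaw":1},{"rot":[0,0,0],"slide":[8.7,-13.3,2.5],"jaw":1},{"rot":[0,0,0],"slide":[8.7,-13.3,2.5],"jaw":1},{"rot":[0,0,0],"slide":[8.7,-13.3,2.5],"jaw":1},{"rot":[0,0,0],"slide":[8.7,-13.3,5],"jaw":1},{"rot":[0,0,0],"slide":[8.7,-13.3,9],"jaw":1},{"rot":[0,0,0],"slide":[8.7,-13.3,12.5],"jaw":1},{"rot":[0,0,0],"slide":[8.7,-13.3,12.5],"jaw":1},{"rot":[0,0,0],"slide":[8.7,-13.3,12.5],"jaw":1},{"rot":[0,0,0],"slide":[8.7,-13.3,12.5],"jaw":1}]'; python3 -c "
from h import *
go(-.225,-.120,.003,0)
c=cam('side');save(c,'side2.png',(130,110,400,310),3)
"
```

```text
time_s: 2.1
tool_pos: [0.4558, 0.041, 0.0327]
eef_rot: [0.0, 0.999, 0.039, 0.002]
wrist_force: [1.2, -0.7, 0.4]
gripper_width: 0.0855
t 2.1 rail xy [-0.2236 -0.1228] z 0.0327 slide cm [-0.15 -0.28  2.97] rot [ 0.001 -0.004  0.001] F [ 1.2 -0.7  0.4]
```

View pics/side2.png

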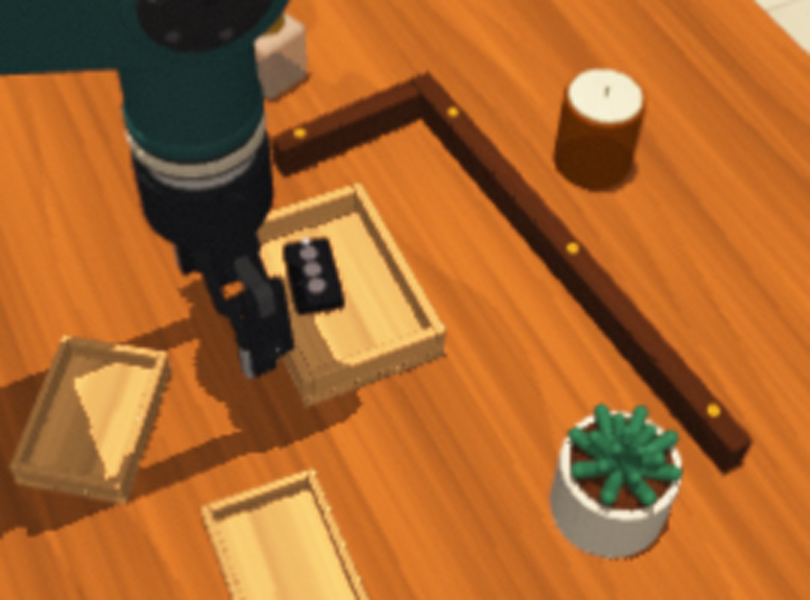

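The open fingers straddle the back side of the big tray and clear the small ones, with the near fingertip at (260,365). Next: lower and begin the +x push.

```bash
python3 -m handwheel '[{"rot":[0,0,0],"slide":[0,-0.2,1.5],"jaw":1},{"rot":[0,0,0],"slide":[0,-0.2,3],"jaw":1},{"rot":[0,0,0],"slide":[0.7,-0.2,3],"jaw":1},{"rot":[0,0,0],"slide":[1.4,-0.2,3],"jaw":1},{"rot":[0,0,0],"slide":[2.1,-0.2,3],"jaw":1},{"rot":[0,0,0],"slide":[2.8,-0.2,3],"jaw":1},{"rot":[0,0,0],"slide":[3.5,-0.2,3],"jaw":1},{"rot":[0,0,0],"slide":[4.2,-0.2,3],"jaw":1},{"rot":[0,0,0],"slide":[4.9,-0.2,3],"jaw":1},{"rot":[0,0,0],"slide":[5.5,-0.2,3],"jaw":1}]'; python3 -c "
from h import *
go(-.115,-.120,.003,0)
"
```

```text
time_s: 3.15
tool_pos: [0.5082, 0.0481, 0.001]
eef_rot: [-0.0, 0.999, 0.04, -0.001]
wrist_force: [-7.5, -0.5, 6.7]
gripper_width: 0.0852
t 3.15 rail xy [-0.1707 -0.1197] z 0.001 slide cm [ 5.57  0.04 -0.22] rot [-0.001  0.003  0.002] F [-7.5 -0.5  6.7]
```

```bash
python3 -m handwheel '[{"rot":[0,0,0],"slide":[0.6,0,-0.2],"jaw":1},{"rot":[0,0,0],"slide":[1.2,0,-0.2],"jaw":1},{"rot":[0,0,0],"slide":[1.8,0,-0.2],"jaw":1},{"rot":[0,0,0],"slide":[2.4,0,-0.2],"jaw":1},{"rot":[0,0,0],"slide":[3.0,0,-0.2],"jaw":1},{"rot":[0,0,0],"slide":[3.6,0,-0.2],"jaw":1},{"rot":[0,0,0],"slide":[4.2,0,-0.2],"jaw":1},{"rot":[0,0,0],"slide":[4.7,0,-0.2],"jaw":1},{"rot":[0,0,0],"slide":[5.2,0,-0.2],"jaw":1},{"rot":[0,0,0],"slide":[5.2,0,-0.2],"jaw":1}]'; python3 -c "
from h import *
go(-.115,-.120,.003,0)
c=cam('scene');save(c,'scene2.png',(90,90,390,310),2.6)
"
```

```text
time_s: 4.15
tool_pos: [0.562, 0.0518, 0.0026]
eef_rot: [0.0, 0.999, 0.039, 0.001]
wrist_force: [-0.7, 0.1, -0.8]
gripper_width: 0.0855
t 4.15 rail xy [-0.1168 -0.1202] z 0.0026 slide cm [ 0.18 -0.02 -0.04] rot [ 0.    -0.002  0.001] F [-0.7  0.1 -0.8]
```

View pics/scene2.png

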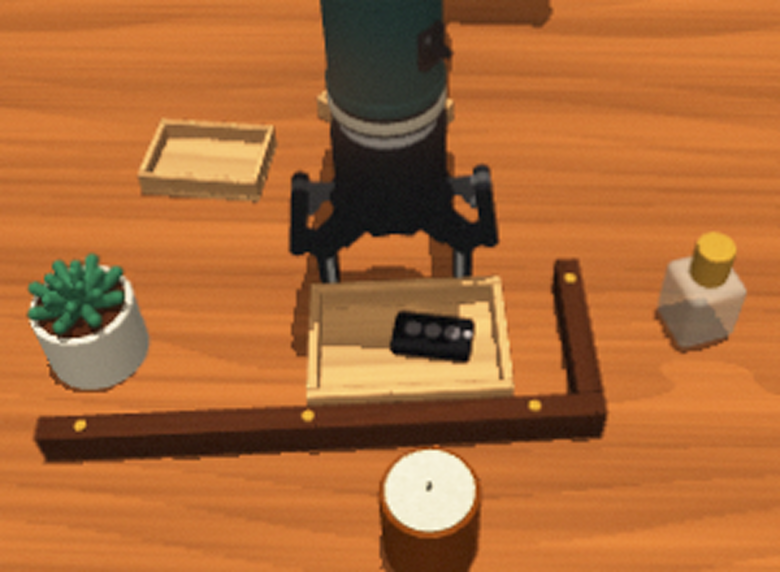

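The tray is now parallel to the rail and a few mm off it, with its ends at x 307 to 513 in the crop, and the fob is still inside. Next I lift, turn 90°, and go to the tray's free end.

```bash
python3 -m handwheel '[{"rot":[0,0,0],"slide":[-2,0,0],"jaw":1},{"rot":[0,0,0],"slide":[-2,0,-4],"jaw":1},{"rot":[0,0,-0.15],"slide":[-2,2,-8],"jaw":1},{"rot":[0,0,-0.3],"slide":[-1,5,-10],"jaw":0.6},{"rot":[0,0,-0.45],"slide":[2,8,-10],"jaw":0.6},{"rot":[0,0,-0.6],"slide":[6.2,10.2,-10],"jaw":0.6},{"rot":[0,0,-0.75],"slide":[6.2,10.2,-10],"jaw":0.6},{"rot":[0,0,-0.9],"slide":[6.2,10.2,-10],"jaw":0.6},{"rot":[0,0,-1.05],"slide":[6.2,10.2,-10],"jaw":0.6},{"rot":[0,0,-1.2],"slide":[6.2,10.2,-10],"jaw":0.6}]'; python3 -c "
from h import *
go(-.055,-.225,.04,np.pi/2)
"
```

```text
time_s: 5.2
tool_pos: [0.6318, -0.0454, 0.1026]
eef_rot: [0.001, 0.801, 0.599, 0.001]
wrist_force: [-0.3, 0.9, 0.1]
gripper_width: 0.0511
t 5.2 rail xy [-0.0548 -0.2225] z 0.1026 slide cm [-0.24  0.05  6.26] rot [ 0.003  0.    -0.364] F [-0.3  0.9  0.1]
```

```bash
python3 -m handwheel '[{"rot":[0,0,-0.14],"slide":[-0.3,0,0],"jaw":0.6},{"rot":[0,0,-0.28],"slide":[-0.3,0,0],"jaw":0.6},{"rot":[0,0,-0.364],"slide":[-0.3,0,0],"jaw":0.6},{"rot":[0,0,-0.364],"slide":[-0.3,0,2],"jaw":0.6},{"rot":[0,0,-0.364],"slide":[-0.3,0,4],"jaw":0.6},{"rot":[0,0,-0.364],"slide":[-0.3,0,6],"jaw":0.6},{"rot":[0,0,-0.364],"slide":[-0.3,0,8],"jaw":0.6},{"rot":[0,0,-0.364],"slide":[-0.3,0,9.2],"jaw":0.6},{"rot":[0,0,-0.364],"slide":[-0.3,0,9.2],"jaw":0.6},{"rot":[0,0,-0.364],"slide":[-0.3,0,9.2],"jaw":0.6}]'; python3 -c "
from h import *
go(-.055,-.151,.008,np.pi/2)
"
```

```text
time_s: 6.2
tool_pos: [0.6303, -0.048, 0.011]
eef_rot: [0.001, 0.681, 0.732, 0.0]
wrist_force: [0.7, 0.3, 0.7]
gripper_width: 0.0514
t 6.2 rail xy [-0.0565 -0.225 ] z 0.011 slide cm [7.4  0.11 0.3 ] rot [ 0.002  0.    -0.006] F [0.7 0.3 0.7]
```

```bash
python3 -m handwheel '[{"rot":[0,0,0],"slide":[0.9,0,0.2],"jaw":0.6},{"rot":[0,0,0],"slide":[1.8,0,0.3],"jaw":0.6},{"rot":[0,0,0],"slide":[2.5,0,0.3],"jaw":0.6},{"rot":[0,0,0],"slide":[3.2,0,0.3],"jaw":0.6},{"rot":[0,0,0],"slide":[3.9,0,0.3],"jaw":0.6},{"rot":[0,0,0],"slide":[4.6,0,0.3],"jaw":0.6},{"rot":[0,0,0],"slide":[5.3,0,0.3],"jaw":0.6},{"rot":[0,0,0],"slide":[6.0,0,0.3],"jaw":0.6},{"rot":[0,0,0],"slide":[6.6,0,0.3],"jaw":0.6},{"rot":[0,0,0],"slide":[7.0,0,0.3],"jaw":0.6}]'; python3 -c "
from h import *
go(-.055,-.151,.008,np.pi/2)
"
```

```text
time_s: 7.2
tool_pos: [0.6249, 0.0221, 0.008]
eef_rot: [0.001, 0.681, 0.732, 0.0]
wrist_force: [0.4, -4.7, 2.8]
gripper_width: 0.0516
t 7.2 rail xy [-0.0565 -0.1547] z 0.008 slide cm [ 0.37  0.15 -0.  ] rot [ 0.001  0.001 -0.005] F [ 0.4 -4.7  2.8]
```

Now I advance to contact in small steps, watching the force.

```bash
python3 -m handwheel '[{"rot":[0,0,0],"slide":[0.1,0,0],"jaw":0.6},{"rot":[0,0,0],"slide":[0.2,0,0],"jaw":0.6},{"rot":[0,0,0],"slide":[0.3,0,0],"jaw":0.6},{"rot":[0,0,0],"slide":[0.4,0,0],"jaw":0.6},{"rot":[0,0,0],"slide":[0.5,0,0],"jaw":0.6},{"rot":[0,0,0],"slide":[0.6,0,0],"jaw":0.6},{"rot":[0,0,0],"slide":[0.6,0,0],"jaw":0.6},{"rot":[0,0,0],"slide":[0.6,0,0],"jaw":0.6},{"rot":[0,0,0],"slide":[0.6,0,0],"jaw":0.6},{"rot":[0,0,0],"slide":[0.6,0,0],"jaw":0.6}]'; python3 -c "
from h import *
go(-.055,-.151,.008,np.pi/2)
c=cam('scene');save(c,'scene3.png',(170,110,350,270),4)
np.save('a2.npy',c,allow_pickle=True)
"
```

```text
time_s: 8.2
tool_pos: [0.6248, 0.0245, 0.008]
eef_rot: [0.003, 0.681, 0.732, -0.002]
wrist_force: [0.4, -11.8, 3.6]
gripper_width: 0.0512
t 8.2 rail xy [-0.0564 -0.1523] z 0.008 slide cm [0.13 0.14 0.  ] rot [ 0.001  0.006 -0.006] F [  0.4 -11.8   3.6]
```

View pics/scene3.png

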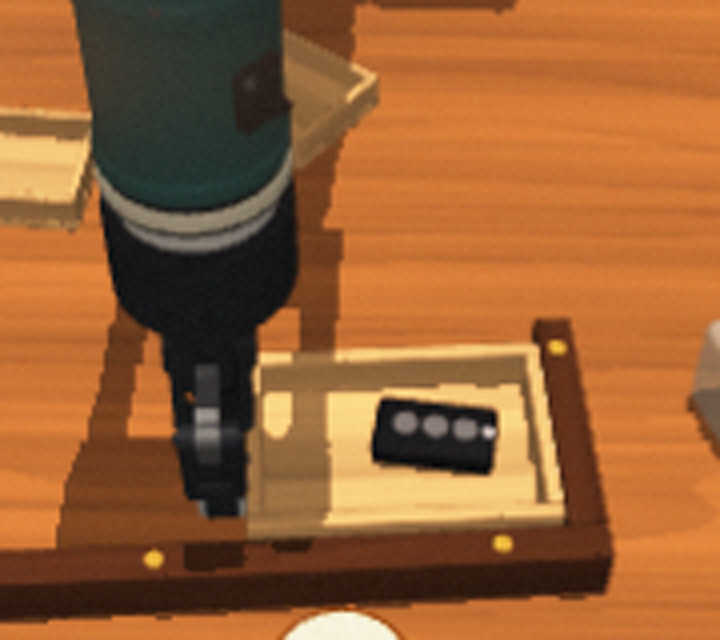

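The tray's end is on the short arm: it stopped with 12 N of push. A few mm remain to the long arm. Now I return to the back side for the final +x push.

```bash
python3 -m handwheel '[{"rot":[0,0,0],"slide":[-1,0,0],"jaw":0.6},{"rot":[0,0,0],"slide":[-1.5,0,-4],"jaw":0.6},{"rot":[0,0,0.15],"slide":[-1,-1,-7],"jaw":0.6},{"rot":[0,0,0.3],"slide":[2,-4,-7],"jaw":1},{"rot":[0,0,0.45],"slide":[5,-7,-7],"jaw":1},{"rot":[0,0,0.6],"slide":[8,-8.4,-7],"jaw":1},{"rot":[0,0,0.75],"slide":[8,-8.4,-7],"jaw":1},{"rot":[0,0,0.9],"slide":[8,-8.4,-7],"jaw":1},{"rot":[0,0,1.05],"slide":[8,-8.4,-7],"jaw":1},{"rot":[0,0,1.2],"slide":[8,-8.4,-7],"jaw":1}]'; python3 -c "
from h import *
go(-.138,-.073,.003,0)
"
```

```text
time_s: 9.25
tool_pos: [0.5334, 0.1033, 0.0765]
eef_rot: [-0.002, 0.976, 0.217, -0.001]
wrist_force: [0.7, 0.7, 0.7]
gripper_width: 0.0854
t 9.25 rail xy [-0.1414 -0.0666] z 0.0765 slide cm [0.1  0.74 7.35] rot [-0.003  0.002  0.36 ] F [0.7 0.7 0.7]
```

```bash
python3 -m handwheel '[{"rot":[0,0,0.14],"slide":[0.1,0.74,0],"jaw":1},{"rot":[0,0,0.28],"slide":[0.1,0.74,0],"jaw":1},{"rot":[0,0,0.36],"slide":[0.1,0.74,0],"jaw":1},{"rot":[0,0,0.36],"slide":[0.1,0.74,2],"jaw":1},{"rot":[0,0,0.36],"slide":[0.1,0.74,4],"jaw":1},{"rot":[0,0,0.36],"slide":[0.1,0.74,6],"jaw":1},{"rot":[0,0,0.36],"slide":[0.1,0.74,7.3],"jaw":1},{"rot":[0,0,0.36],"slide":[0.1,0.74,7.3],"jaw":1},{"rot":[0,0,0.36],"slide":[0.1,0.74,7.3],"jaw":1},{"rot":[0,0,0.36],"slide":[0.1,0.74,7.3],"jaw":1}]'; python3 -c "
from h import *
go(-.111,-.073,.003,0)
"
```

```text
time_s: 10.25
tool_pos: [0.5396, 0.0957, 0.0057]
eef_rot: [-0.0, 0.999, 0.041, 0.001]
wrist_force: [0.6, 0.5, 0.6]
gripper_width: 0.0853
t 10.25 rail xy [-0.1358 -0.0747] z 0.0057 slide cm [ 2.48 -0.16  0.27] rot [-0.    -0.002  0.005] F [0.6 0.5 0.6]
```

```bash
python3 -m handwheel '[{"rot":[0,0,0.005],"slide":[0.6,0,0.2],"jaw":1},{"rot":[0,0,0.005],"slide":[1.2,0,0.2],"jaw":1},{"rot":[0,0,0.005],"slide":[1.6,0,0.2],"jaw":1},{"rot":[0,0,0.005],"slide":[1.9,0,0.2],"jaw":1},{"rot":[0,0,0.005],"slide":[2.1,0,0.2],"jaw":1},{"rot":[0,0,0.005],"slide":[2.3,0,0.2],"jaw":1},{"rot":[0,0,0.005],"slide":[2.5,0,0.2],"jaw":1},{"rot":[0,0,0.005],"slide":[2.6,0,0.2],"jaw":1},{"rot":[0,0,0.005],"slide":[2.7,0,0.2],"jaw":1},{"rot":[0,0,0.005],"slide":[2.8,0,0.2],"jaw":1}]'; python3 -c "
from h import *
go(-.111,-.073,.003,0)
"
```

```text
time_s: 11.25
tool_pos: [0.5636, 0.0973, 0.0024]
eef_rot: [0.001, 0.999, 0.039, -0.003]
wrist_force: [-8.2, -2.0, 7.7]
gripper_width: 0.0858
t 11.25 rail xy [-0.1117 -0.075 ] z 0.0024 slide cm [ 0.07 -0.2  -0.06] rot [0.001 0.007 0.001] F [-8.2 -2.   7.7]
```

```bash
python3 -m handwheel '[{"rot":[0,0,0],"slide":[0.1,0,0],"jaw":1},{"rot":[0,0,0],"slide":[0.2,0,0],"jaw":1},{"rot":[0,0,0],"slide":[0.3,0,0],"jaw":1},{"rot":[0,0,0],"slide":[0.4,0,0],"jaw":1},{"rot":[0,0,0],"slide":[0.4,0,0],"jaw":1},{"rot":[0,0,0],"slide":[0.4,0,0],"jaw":1},{"rot":[0,0,0],"slide":[0.4,0,0],"jaw":1},{"rot":[0,0,0],"slide":[0.4,0,0],"jaw":1},{"rot":[0,0,0],"slide":[0.4,0,0],"jaw":1},{"rot":[0,0,0],"slide":[0.4,0,0],"jaw":1}]'; python3 -c "
from h import *
go(-.111,-.073,.003,0)
"
```

```text
time_s: 12.25
tool_pos: [0.5643, 0.0973, 0.0024]
eef_rot: [0.001, 0.999, 0.039, -0.007]
wrist_force: [-18.4, -1.8, 14.0]
gripper_width: 0.0855
t 12.25 rail xy [-0.111  -0.0751] z 0.0024 slide cm [-0.   -0.2  -0.06] rot [0.001 0.015 0.001] F [-18.4  -1.8  14. ]
```

The x push stopped dead at −0.111, the expected seated position (−100 − 11 mm), at 18 N. Next: retreat, lift over the plant's height, and travel round behind the pot.

```bash
python3 -m handwheel '[{"rot":[0,0,0],"slide":[-1.5,0,0],"jaw":1},{"rot":[0,0,0],"slide":[-2.5,0,-4],"jaw":1},{"rot":[0,0,0],"slide":[-2.5,2,-8],"jaw":0.4},{"rot":[0,0,-0.15],"slide":[-2,6,-12],"jaw":0.4},{"rot":[0,0,-0.3],"slide":[-1,10,-13.5],"jaw":0.4},{"rot":[0,0,-0.45],"slide":[0,15,-13.5],"jaw":0.4},{"rot":[0,0,-0.6],"slide":[1,20,-13.5],"jaw":0.4},{"rot":[0,0,-0.75],"slide":[2,25,-13.5],"jaw":0.4},{"rot":[0,0,-0.9],"slide":[3,29,-13.5],"jaw":0.4},{"rot":[0,0,-1.05],"slide":[3.5,33,-13.5],"jaw":0.4}]'; python3 -c "
from h import *
go(-.076,-.41,.14,np.pi/2)
c=cam('scene');save(c,'scene4.png',(90,130,350,290),3)
np.save('a3.npy',c,allow_pickle=True)
"
```

```text
time_s: 13.25
tool_pos: [0.6317, -0.231, 0.1371]
eef_rot: [0.0, 0.848, 0.531, 0.0]
wrist_force: [0.4, 0.6, 0.5]
gripper_width: 0.034
t 13.25 rail xy [-0.0693 -0.4075] z 0.1371 slide cm [-0.55 -0.45 -0.29] rot [ 0.001  0.    -0.529] F [0.4 0.6 0.5]
```

View pics/scene4.png

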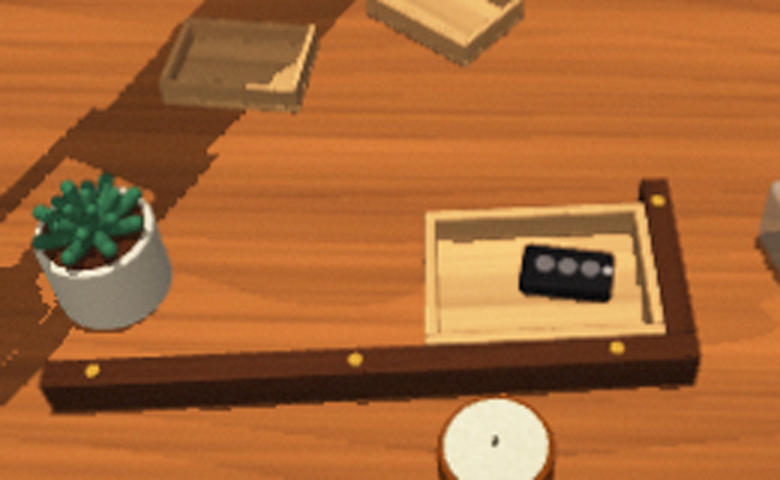

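The tray is in the corner, flush to both arms as far as this view shows: rim corners at (427,212), (640,205), (663,333) and (427,340) in the crop. The pot has not moved. Now I lower behind the pot and check the tray corners numerically.

```bash
python3 -m handwheel '[{"rot":[0,0,-0.14],"slide":[-0.5,-0.5,0],"jaw":0.4},{"rot":[0,0,-0.28],"slide":[-0.5,-0.5,0],"jaw":0.4},{"rot":[0,0,-0.42],"slide":[-0.5,-0.5,0],"jaw":0.4},{"rot":[0,0,-0.53],"slide":[-0.5,-0.5,2],"jaw":0.4},{"rot":[0,0,-0.53],"slide":[-0.5,-0.5,5],"jaw":0.4},{"rot":[0,0,-0.53],"slide":[-0.5,-0.5,8],"jaw":0.4},{"rot":[0,0,-0.53],"slide":[-0.5,-0.5,10],"jaw":0.4},{"rot":[0,0,-0.53],"slide":[-0.5,-0.5,11.6],"jaw":0.4},{"rot":[0,0,-0.53],"slide":[-0.5,-0.5,11.6],"jaw":0.4},{"rot":[0,0,-0.53],"slide":[-0.5,-0.5,11.6],"jaw":0.4}]'
python3 - <<'E'
from meas import *
go(-.076,-.381,.02,np.pi/2)
c=np.load('a3.npy',allow_pickle=True).item()
p=np.array([(427,212),(640,205),(663,333),(427,340)])/3+[90,130]
print(w2r(ray(c,p,.03)).round(4))
b=cam('side'); save(b,'side5.png',(200,110,400,300),4); np.save('b5.npy',b,allow_pickle=True)
E
```

```text
time_s: 14.3
tool_pos: [0.6247, -0.2306, 0.0219]
eef_rot: [0.0, 0.681, 0.732, 0.0]
wrist_force: [-0.1, -0.3, 0.6]
gripper_width: 0.0337
t 14.3 rail xy [-0.0762 -0.4066] z 0.0219 slide cm [2.56 0.01 0.19] rot [ 0.001  0.    -0.005] F [-0.1 -0.3  0.6]
[[-0.0976 -0.139 ]
 [-0.0959 -0.0038]
 [ 0.0016 -0.0031]
 [-0.0011 -0.1398]]
```

View pics/side5.png

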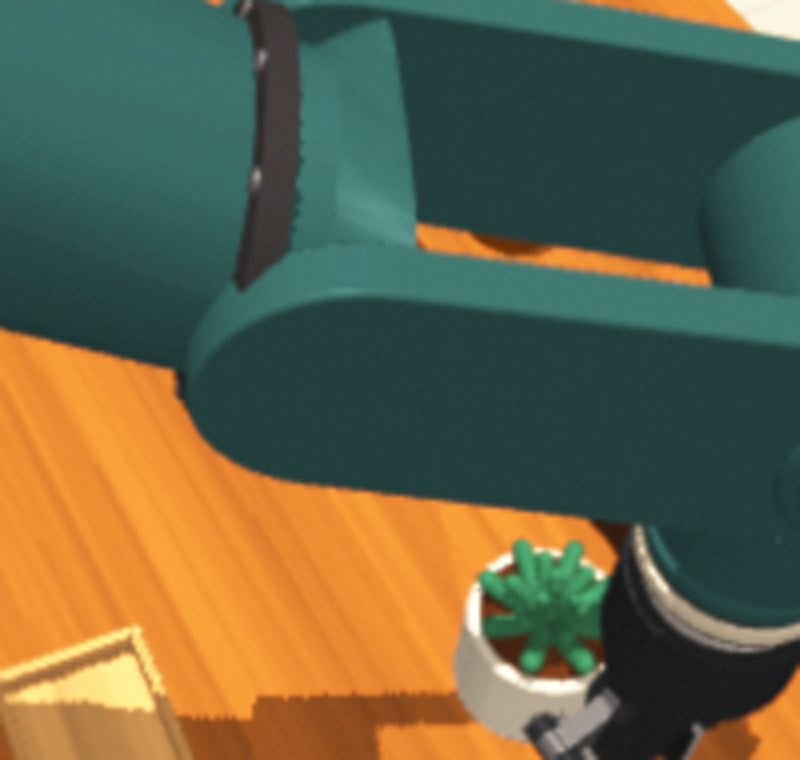

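The arm hides the rail, but the gripper is behind the pot, which stands untouched at (535,640) in the crop. The tray corners come out within about 4 mm of seated, against the 2 mm calibration. Now I push the pot.

```bash
python3 -m handwheel '[{"rot":[0,0,-0.005],"slide":[1.0,0,0.1],"jaw":0.4},{"rot":[0,0,-0.005],"slide":[1.8,0,0.1],"jaw":0.4},{"rot":[0,0,-0.005],"slide":[2.4,0,0.1],"jaw":0.4},{"rot":[0,0,-0.005],"slide":[2.9,0.1,0.1],"jaw":0.4},{"rot":[0,0,-0.005],"slide":[3.5,0.25,0.1],"jaw":0.4},{"rot":[0,0,-0.005],"slide":[4.1,0.4,0.1],"jaw":0.4},{"rot":[0,0,-0.005],"slide":[4.7,0.55,0.1],"jaw":0.4},{"rot":[0,0,-0.005],"slide":[5.3,0.7,0.1],"jaw":0.4},{"rot":[0,0,-0.005],"slide":[5.9,0.85,0.1],"jaw":0.4},{"rot":[0,0,-0.005],"slide":[6.5,1.0,0.1],"jaw":0.4}]'
python3 - <<'E'
from pot import *
go(-.037,-.233,.021,np.pi/2)
c=cam('scene'); np.save('a6.npy',c,allow_pickle=True); save(c,'scene6.png',(90,130,290,290),4)
for a,ce,m in pot(c)[2]: print('green',a,ce.round(1),w2r(ray(c,[ce],.068))[0].round(4))
E
```

```text
time_s: 15.35
tool_pos: [0.63, -0.1657, 0.0214]
eef_rot: [0.001, 0.679, 0.734, -0.0]
wrist_force: [-1.5, -5.7, 3.9]
gripper_width: 0.0343
t 15.35 rail xy [-0.0659 -0.3423] z 0.0214 slide cm [10.93  2.89  0.02] rot [0.001 0.002 0.   ] F [-1.5 -5.7  3.9]
green 8816 [66.2 35.8] [-0.7257 -0.6229]
green 1834 [246.4  10.3] [-0.8526 -0.0874]
green 525 [504.3  21.7] [-0.748   0.7154]
green 612 [140.1 205.5] [-0.0633 -0.2996]
```

View pics/scene6.png

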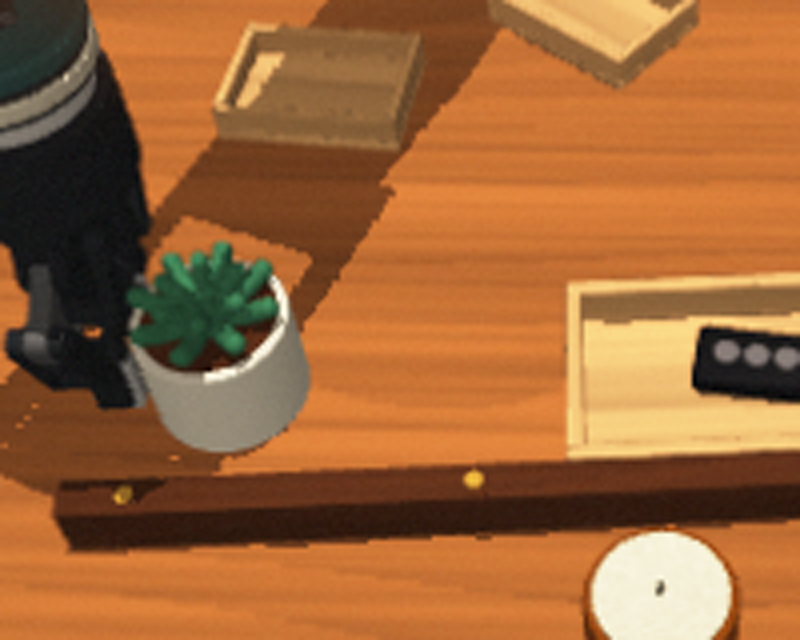

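The pot is upright and cradled by the fingers. It leads the TCP by 43 mm, as predicted. Continuing along the diagonal.

```bash
python3 -m handwheel '[{"rot":[0,0,0],"slide":[0.7,0.2,0],"jaw":0.4},{"rot":[0,0,0],"slide":[1.4,0.4,0],"jaw":0.4},{"rot":[0,0,0],"slide":[2.1,0.6,0],"jaw":0.4},{"rot":[0,0,0],"slide":[2.8,0.8,0],"jaw":0.4},{"rot":[0,0,0],"slide":[3.5,1.0,0],"jaw":0.4},{"rot":[0,0,0],"slide":[4.2,1.2,0],"jaw":0.4},{"rot":[0,0,0],"slide":[4.9,1.4,0],"jaw":0.4},{"rot":[0,0,0],"slide":[5.6,1.6,0],"jaw":0.4},{"rot":[0,0,0],"slide":[6.3,1.8,0],"jaw":0.4},{"rot":[0,0,0],"slide":[7.0,2.0,0],"jaw":0.4}]'
python3 - <<'E'
from pot import *
go(-.037,-.223,.021,np.pi/2)
c=cam('scene')
for a,ce,m in pot(c)[2]: print('green',a,ce.round(1),w2r(ray(c,[ce],.068))[0].round(4))
E
```

```text
time_s: 16.4
tool_pos: [0.6443, -0.0945, 0.0213]
eef_rot: [0.001, 0.679, 0.734, -0.001]
wrist_force: [-1.3, -5.9, 4.6]
gripper_width: 0.0338
t 16.4 rail xy [-0.0461 -0.2725] z 0.0213 slide cm [4.95 0.91 0.02] rot [0.    0.002 0.   ] F [-1.3 -5.9  4.6]
green 8711 [111.9  37. ] [-0.7035 -0.4824]
green 1451 [233.5  12. ] [-0.8426 -0.1288]
green 411 [286.6   5.9] [-0.8783  0.0435]
green 524 [504.3  21.6] [-0.7483  0.7156]
green 634 [178.6 212.8] [-0.0434 -0.23  ]
```

```bash
python3 -m handwheel '[{"rot":[0,0,0],"slide":[0.6,0.2,0],"jaw":0.4},{"rot":[0,0,0],"slide":[1.2,0.4,0],"jaw":0.4},{"rot":[0,0,0],"slide":[1.8,0.6,0],"jaw":0.4},{"rot":[0,0,0],"slide":[2.4,0.8,0],"jaw":0.4},{"rot":[0,0,0],"slide":[2.9,1.0,0],"jaw":0.4},{"rot":[0,0,0],"slide":[3.4,1.2,0],"jaw":0.4},{"rot":[0,0,0],"slide":[3.9,1.2,0],"jaw":0.4},{"rot":[0,0,0],"slide":[4.3,1.2,0],"jaw":0.4},{"rot":[0,0,0],"slide":[4.7,1.2,0],"jaw":0.4},{"rot":[0,0,0],"slide":[4.9,1.2,0],"jaw":0.4}]'
python3 - <<'E'
from pot import *
go(-.037,-.219,.021,np.pi/2)
c=cam('scene'); np.save('a8.npy',c,allow_pickle=True); save(c,'scene8.png',(140,150,320,280),4.2)
for a,ce,m in pot(c)[2]: print('green',a,ce.round(1),w2r(ray(c,[ce],.068))[0].round(4))
E
```

```text
time_s: 17.45
tool_pos: [0.651, -0.0472, 0.0212]
eef_rot: [0.001, 0.679, 0.734, -0.003]
wrist_force: [-5.3, -12.5, 5.8]
gripper_width: 0.0341
t 17.45 rail xy [-0.0358 -0.2258] z 0.0212 slide cm [ 0.68 -0.12  0.02] rot [-0.003  0.006 -0.001] F [ -5.3 -12.5   5.8]
green 8613 [159.9  35.3] [-0.7013 -0.3428]
green 371 [289.3   5.6] [-0.8805  0.0525]
green 526 [504.3  21.7] [-0.7476  0.7152]
green 317 [162.6 160.8] [-0.1748 -0.2727]
green 635 [205.5 216.4] [-0.033  -0.1833]
```

View pics/scene8.png

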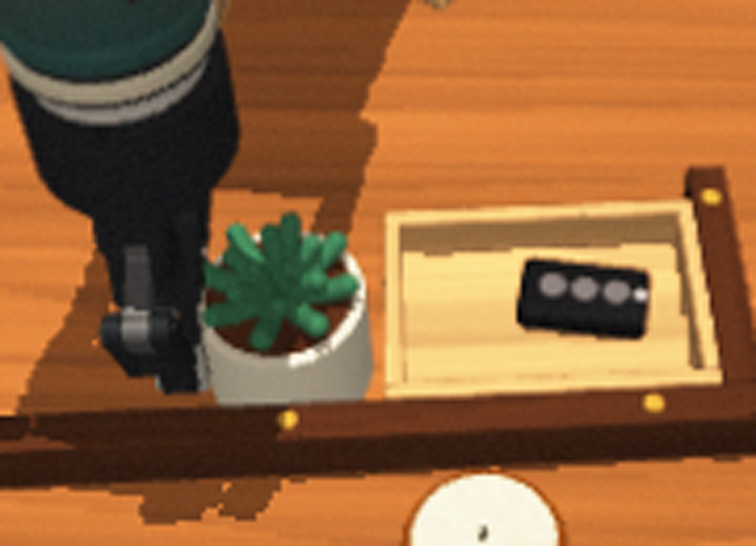

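The pot is against the long arm with about 7 mm left to the tray (edges at 373 and 387 in the crop). Closing it gently.

```bash
python3 -m handwheel '[{"rot":[0,0,0],"slide":[0.1,0,0],"jaw":0.4},{"rot":[0,0,0],"slide":[0.2,0,0],"jaw":0.4},{"rot":[0,0,0],"slide":[0.3,0,0],"jaw":0.4},{"rot":[0,0,0],"slide":[0.4,0,0],"jaw":0.4},{"rot":[0,0,0],"slide":[0.5,0,0],"jaw":0.4},{"rot":[0,0,0],"slide":[0.6,0,0],"jaw":0.4},{"rot":[0,0,0],"slide":[0.7,0,0],"jaw":0.4},{"rot":[0,0,0],"slide":[0.7,0,0],"jaw":0.4},{"rot":[0,0,0],"slide":[0.7,0,0],"jaw":0.4},{"rot":[0,0,0],"slide":[0.7,0,0],"jaw":0.4}]'
python3 - <<'E'
from pot import *
go(-.037,-.219,.021,np.pi/2)
c=cam('scene')
for a,ce,m in pot(c)[2][-1:]: print('green',a,ce.round(1),w2r(ray(c,[ce],.068))[0].round(4))
E
```

```text
time_s: 18.5
tool_pos: [0.6505, -0.0409, 0.0212]
eef_rot: [0.001, 0.68, 0.734, -0.003]
wrist_force: [-4.0, -12.8, 6.1]
gripper_width: 0.0343
t 18.5 rail xy [-0.0358 -0.2195] z 0.0212 slide cm [ 0.05 -0.12  0.02] rot [-0.003  0.006 -0.001] F [ -4.  -12.8   6.1]
green 624 [209.3 216.5] [-0.0326 -0.1767]
```

```bash
python3 -m handwheel '[{"rot":[0,0,0],"slide":[0.1,0,0],"jaw":0.4},{"rot":[0,0,0],"slide":[0.2,0,0],"jaw":0.4},{"rot":[0,0,0],"slide":[0.3,0,0],"jaw":0.4},{"rot":[0,0,0],"slide":[0.3,0,0],"jaw":0.4},{"rot":[0,0,0],"slide":[0.3,0,0],"jaw":0.4},{"rot":[0,0,0],"slide":[0.3,0,0],"jaw":0.4},{"rot":[0,0,0],"slide":[0.3,0,0],"jaw":0.4},{"rot":[0,0,0],"slide":[0.3,0,0],"jaw":0.4},{"rot":[0,0,0],"slide":[0.3,0,0],"jaw":0.4},{"rot":[0,0,0],"slide":[0.3,0,0],"jaw":0.4}]'
python3 - <<'E'
from pot import *
go(-.037,-.219,.021,np.pi/2)
c=cam('scene')
for a,ce,m in pot(c)[2][-1:]: print('green',a,ce.round(1),w2r(ray(c,[ce],.068))[0].round(4))
E
```

```text
time_s: 19.55
tool_pos: [0.6505, -0.0408, 0.0214]
eef_rot: [0.003, 0.68, 0.733, -0.005]
wrist_force: [-4.2, -17.9, 6.0]
gripper_width: 0.0342
t 19.55 rail xy [-0.0358 -0.2194] z 0.0214 slide cm [ 0.04 -0.12  0.04] rot [-0.003  0.011 -0.002] F [ -4.2 -17.9   6. ]
green 634 [209.4 216.4] [-0.0328 -0.1767]
```

The pot did not move under the rising force, so it is against both rail and tray. Now I back straight off, lift and clear.

```bash
python3 -m handwheel '[{"rot":[0,0,0],"slide":[-0.2,0,0],"jaw":0.4},{"rot":[0,0,0],"slide":[-0.8,-0.1,0],"jaw":0.4},{"rot":[0,0,0],"slide":[-2,-0.2,0],"jaw":0.4},{"rot":[0,0,0],"slide":[-4,-0.2,0],"jaw":0.4},{"rot":[0,0,0],"slide":[-6,-0.2,0],"jaw":0.4},{"rot":[0,0,0],"slide":[-9,-0.5,-3],"jaw":0.4},{"rot":[0,0,0],"slide":[-12,-1,-7],"jaw":0.4},{"rot":[0,0,0],"slide":[-15,-2,-11],"jaw":0.4},{"rot":[0,0,0],"slide":[-19,-4,-14],"jaw":0.4},{"rot":[0,0,0],"slide":[-23,-8,-16],"jaw":0.4}]'; python3 -m handwheel '[{"rot":[0,0,0],"slide":[-4,-4,0],"jaw":0.4},{"rot":[0,0,0],"slide":[-8,-8,0],"jaw":0.4},{"rot":[0,0,0],"slide":[-10,-12,0],"jaw":0.4},{"rot":[0,0,0],"slide":[-10,-16,0],"jaw":0.4},{"rot":[0,0,0],"slide":[-10,-20,0],"jaw":0.4},{"rot":[0,0,0],"slide":[-10,-20,0],"jaw":0.4},{"rot":[0,0,0],"slide":[-10,-20,0],"jaw":0.4},{"rot":[0,0,0],"slide":[-10,-20,0],"jaw":0.4},{"rot":[0,0,0],"slide":[-10,-20,0],"jaw":0.4},{"rot":[0,0,0],"slide":[-10,-20,0],"jaw":0.4}]'
python3 - <<'E'
from pot import *
a=cam('scene'); b=cam('side')
for c in (a,b):
    for ar,ce,m in pot(c)[2]:
        if ar<1000: print('green',ar,w2r(ray(c,[ce],.068))[0].round(4))
A=a['color'][140:280,140:340,::-1]; B=b['color'][110:250,200:400,::-1]
cv2.imwrite('pics/final.png',cv2.resize(np.vstack([A,B]),None,fx=3,fy=2.14*1,interpolation=cv2.INTER_CUBIC) if 0 else cv2.resize(np.hstack([A,B]),None,fx=2,fy=2,interpolation=cv2.INTER_CUBIC))
save(b,'final_side.png',(200,110,400,260),4)
for f,c in(('a0',np.load('a.npy',allow_pickle=True).item()),('now',a)):
    br,_,_=brass(c); print(f,[ce.round(1).tolist() for ar,ce,_ in comps(br,40)])
E
```

```text
time_s: 20.6
tool_pos: [0.5995, -0.2618, 0.1786]
eef_rot: [0.003, 0.679, 0.734, 0.001]
wrist_force: [-0.2, -0.6, -0.5]
gripper_width: 0.0342
time_s: 21.6
tool_pos: [0.4077, -0.3738, 0.1752]
eef_rot: [0.0, 0.678, 0.735, 0.0]
wrist_force: [-0.4, -0.5, 0.3]
gripper_width: 0.0343
green 570 [-0.8577 -0.1477]
green 332 [-0.8463  0.0127]
green 525 [-0.7479  0.7154]
green 632 [-0.0328 -0.1773]
a0 [[365.2, 187.1]]
now [[365.1, 187.8]]
```

View pics/final_side.png

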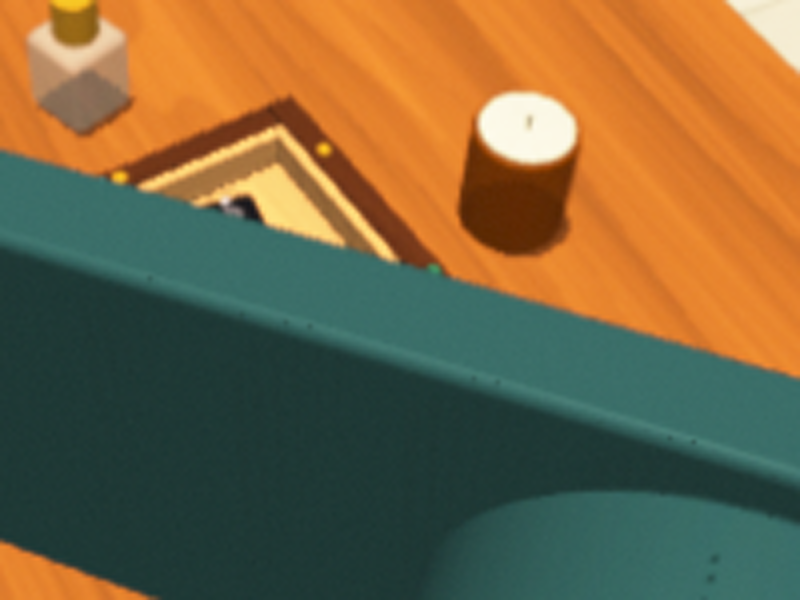

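View pics/final.png

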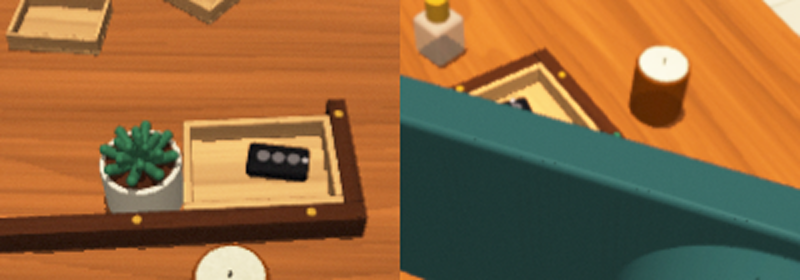

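The tray is flush in the corner in both views. The pot is upright against the rail and the tray end at (142,185), the fob is in the tray, and the candle and bottle are in place. The arm is well clear.

```bash
python3 -c "
from workcell import manip
print(manip.close_job())"
```

```text
the job is handed in; nothing more can be done
None
```

The job is done and handed in at about 22 s of the 72 s allowed, by pushing only. I pushed the key tray toward the long arm, along to the short arm, then flat onto the long arm. After that I slid the pot diagonally along the top until it met the rail and the tray's free end, and backed the arm clear.

**Tray:** each seating push stopped dead, at 12 N against the short arm and 18 N against the long arm. The last pictures show the tray flush to both arms with the fob inside. Rim corners measured before the pot push were within about 4 mm of seated, which is more than the 2 mm calibration but was read off a picture by eye.

**Pot:** it is upright and stopped moving at 18 N. The plant's centre came out at about (−33, −177) mm in the rail's frame, against a target of (−36, −176) mm. The 3 mm in x is within this measurement's error.

**Left alone:** the candle and scent bottle look unmoved. The bottle's cap shifted less than a pixel between the first and last pictures.

**Not checked:** in the final side view the arm hid the pot, so its final position comes from the scene camera only. Wrist force read 18 N sideways at most at the end of each move, and I did not check it between those readings.

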